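Close an omelette press mould: top plate onto its guide pins, then the keeper

TASK

Close the press mould over the omelette portion that lies in it: take the white top plate by its handle from the sloping drain stand, lower it level over the two guide pins, without letting it drop, until it lies flush on the mould all round, and then swing the keeper with the red peg fully in over the plate to lock it. Leave the portion in the mould and the things around where they stand.

Things in the scene. Friction and masses are not known exactly. Their poses are not given: they have to be found in the camera images.
- mould: Bottom half of the press mould, steel, fixed. Origin: centre of its underside, on the table; z up, y along its long side, through both pins; -x is its front, with the keeper. Open tray, outside 122 (x) x 148 (y) mm, inside 112 x 138 mm, floor at z = 8, flat rim at z = 48 mm; on lugs at y = +92 and -92 mm stand the pins.
- mould_seat (a point): Centre of the mould's rim plane, 48 mm above the mould's origin, same axes. With the top plate home, the plate's origin is here and its y axis lies along this y axis, either way round (the plate is symmetric).
- pin_left (a point): Tip of the upright guide pin at mould y = +92 mm. The pin is 12 mm thick, straight from the rim (z = 48) to z = 82 mm, then a bullet nose up to this tip at z = 98 mm.
- pin_right (a point): Tip of the other guide pin, the same, at mould y = -92 mm.
- portion: Yellow baked omelette portion, 104 x 130 x 36 mm, loose, lying in the mould below its rim. Origin: centre of its underside.
- stand: Fixed sloping drain stand of steel rod, 155 x 182 mm on the table, 90 mm high at the back. Origin: centre of its foot, on the table. Two rods at y = +50 and -50 mm slope up at 27 degrees from its front (-x) to its back (+x); hooks at their lower ends, 22 mm high off the slope, hold the plate's lower long edge.
- top_plate: White plastic top plate, 124 (x) x 216 (y) x 12 mm, about 0.5 kg, loose, on the stand, leaning 27 degrees, its normal (z, towards the handle) leaning to the stand's front. Origin: centre of the underside that lands on the rim. 15 mm through holes at y = +92 and -92 mm for the pins. A 104 x 130 mm boss stands 4 mm out below the underside.
- plate_grip (a point): Middle of the plate's handle, 45 mm above the underside on the plate's normal; axes as the plate. The handle is a flat steel bar along y: 104 mm long, 14 mm thick (x), 18 mm high (z), with a leg at each end (y = +46 and -46 mm) and 24 mm free between bar and plate.
- keeper (a joint): Angle of the keeper, a cranked steel bar on an upright pivot at the mould's front. 0 = fully in, at its stop: the nose (45 mm long) points along mould +x, 2.5 mm over the plate. Grows to 2.4 as it swings out, clockwise from above; at 1.5 or more, as at the start, it is clear of the plate. Stays where left; 1 N at the peg moves it.
- keeper_pivot (a point): Point on the keeper's upright axis, at mould x = -77, y = 0, z = 66.5 mm.
- keeper_peg (a point): Middle of the keeper's red upright peg: 14 mm thick, from 70.5 to 108.5 mm above the table, this point at 92.5 mm. It stands 60 mm from the pivot, a quarter turn clockwise (from above) of the nose: at keeper = 0 at mould x = -77, y = -60 mm, at keeper = 1.57 at x = -137, y = 0 mm.
- jar: Bystander: spice jar with red lid, 45 mm thick, 106 mm high; origin under its centre. Leave it standing.
- shaker: Bystander: glass shaker with grey top, 44 mm thick, 90 mm high; origin under its centre. Leave it standing.
- measure: Bystander: metal measuring cup with a handle, 78 x 111 x 79 mm; origin under its centre. Leave it standing.

How it is judged:
By the outcome, as a careful person would: the job done as asked, in the order asked, and still so for the second after the job is handed in, with the robot touching nothing.
It also fails if it takes over 54 s, if anything falls off the work surface, if the arm or the gripper's body presses on something with over 40 N, if the wrist force passes 120 N, or if a joint passes its speed limit or range.

ROBOT

A 7-joint arm with a two-finger parallel gripper is mounted at the origin on a cart in front of the work surface, level with it; the furniture and walls round the work are solid. World frame = base frame: x ahead of the robot, y to its left, z up, the work surface at z = 0. Lengths are in m, angles in rad, forces in N, time in s.
With the tool pointing down it reaches from about 0.4 to 0.85 m from the base axis. Payload 10.4 kg.
Tool frame: the origin (TCP) lies at the very end of the fingers, on their centre line; the grasp point (between the pads) lies ctrl.grasp_offset behind it (ctrl.grasp_offset is the distance from the TCP to the grasp point, in m); z points along the fingers, y is the line along which they close (so a half turn about z gives the same grasp; the last joint's range is limited). The gripper opens to 87 mm and grips with 3 to 60 N. Pads are 19 mm wide; open, the fingers measure 117 mm over their backs; the gripper's body (75 mm by 190 mm) begins 51 mm behind the grasp point.
Start: joints at [1.204, 0.332, -0.065, 1.46, 0.022, 1.35, -0.088], TCP at [0.211, -0.588, 0.223] pointing down, gripper open.
Joint ranges: [-2.6, 2.6], [-0.5, 2.12], [-1.47, 1.34], [0.16, 2.42], [-1.27, 4.41], [0.06, 2.06], [-2.6, 2.6]. Speed limits (rad/s): [2.22, 2.22, 2.79, 2.79, 3.14, 3.14, 3.14].

INTERFACE

Orientations are given as a unit quaternion [w, x, y, z].
In Python, from bench import ctrl, vision, order gives the robot as it stands.
- The arm moves only by the tool apply_moves, never from a script. Its argument "increments" is a list that holds one entry, the list of rows, each a list of 7 numbers: the opening, from 0 (shut) to 1 (fully open), then the shift along the tool's x, y, z in parts of the range, where 1.0 means 800 mm, then the turn, a rotation vector about the tool's x, y, z in fractions of the full range, 1 being pi/2 rad. In form: [[[jaw, x, y, z, ax, ay, az], ...]]. A call has 1 to 8 rows; each row is the pose to reach, as a shift and turn from the pose commanded when the call began, along the tool's axes at that moment; what a row does not reach only later rows make up. A row lasts 1/12 s, in which the tool goes at most 41.7 mm and 7.16 degrees, less where a joint would pass 70% of its speed; a pose out of reach is approached as far as the arm can. Shift and turn numbers lie between -1 and 1, and a call with a number outside is refused. A call with a gripper value outside its range is refused whole. The fingers move at their own pace and stop on an object; "grip_force" is the grip in N (left out, the last holds). Time passes only in rows, so rows that repeat a pose let the fingers close. It gives the time, the measured TCP pose, the force, the opening and the grip force at its end, in the units of the state.
- ctrl.read_state(): the state, without advancing time (a new reading comes with each control period).
- vision.grab_frame(name): name is "scene" or "side" or "wrist"; returns the picture (420x560x3 uint8, blue, green, red); there is no depth.
- vision.calibration(name): a dict with "intrinsics" (3x3 intrinsics, pixels), "R" (3x3) and "t" (3): a world point X has camera coordinates R X + t; the wrist camera has in their place "tool_from_camera" (4x4, takes a point from camera to tool coordinates, whose origin is the TCP and whose axes are the flange's). Camera axes: x right, y down, z forward; pixel columns grow to the right and rows downward; lengths in m; the calibration is good to about 2 mm. A picture is of the moment at which its call begins: read the wrist's pose just before it. calibration takes no time and is no camera call.
- order.close_job(): hands the job in; it is judged then, once.
The state is a dict: "t": time; "joint_pos": joint angles; "joint_velocities": joint speeds; "tau": joint torques, N m; "tcp_pos": TCP position; "eef_rot": TCP orientation; "ft_force": force on the tool from outside, world axes, zero at the start; "torque": the same for the moment, N m; "gripper_width": finger opening in m; "finger_force": force on a finger pad.
Only numpy, scipy, OpenCV 4.12 (cv2) and the standard library are available. Lean on these libraries where they do the work, as an engineer would, in place of code of your own. Each camera call takes 0.05 s, during which the arm holds its last target. There are 200 camera calls.

## Working session

There is one attempt and no reset: what is moved stays moved. The work goes in short steps, Python scripts to look and compute and a tool call to move; the robot and the scene stay as the last step left them, time stands still between calls to the robot, and variables do not carry over. Pictures are saved under pics/ and viewed, at most 10 in all, crops included, and the job is handed in when it is done.

Besides the shell and the picture viewer there is one more tool, called after "Request:" as name(argument=value, ...), one argument or row to a line, values as JSON. apply_moves: Moves the arm, as the interface text tells. Its arguments: {"type":"object","properties":{"increments":{"type":"array","items":{"type":"array","items":{"type":"array","items":{"type":"number"}}}},"grip_force":{"type":"number"}},"required":["increments"]}

```bash
ls; mkdir -p pics; python3 - <<'E'
from bench import ctrl, vision, order
import cv2
print(ctrl.grasp_offset); s=ctrl.read_state(); print(s)
for n in("scene","side","wrist"):
    cv2.imwrite(f"pics/{n}0.png",vision.grab_frame(n)); print(n,vision.calibration(n))
E
```

```text
pics
0.0187
{'t': 0.0, 'joint_pos': array([ 1.20441733,  0.33284647, -0.06468832,  1.46094902,  0.02161584,
        1.349924  , -0.08849089]), 'joint_velocities': array([-4.88125874e-04, -1.06070913e-03,  1.47469764e-04,  4.01495171e-04,
        4.22752603e-05, -1.71895537e-03, -6.42682592e-04]), 'tau': array([ 5.76217426e-04, -6.23266697e+01,  2.53168697e-02, -3.89896989e+01,
       -6.12023938e-02,  3.96115123e-02,  1.45479444e-04]), 'tcp_pos': array([ 0.21050188, -0.58806094,  0.22176611]), 'eef_rot': array([-6.96092100e-04,  9.85261145e-01,  1.71055445e-01, -1.65339478e-04]), 'ft_force': array([-0.54522794, -0.87708238, -0.47263874]), 'torque': array([-0.00729855, -0.00036171, -0.04667835]), 'finger_force': 0.0, 'gripper_width': 0.0870974329964015}
scene {'intrinsics': array([[502.82331017,   0.        , 286.11648187],
       [  0.        , 502.82331017, 207.68892011],
       [  0.        ,   0.        ,   1.        ]]), 'R': array([[-0.66998146, -0.74231541, -0.0096269 ],
       [-0.57187752,  0.5243336 , -0.63089648],
       [ 0.47337188, -0.41718354, -0.77580729]]), 't': array
[... 253 characters left out ...]
  0.01295382],
       [-0.28310493,  0.56880173, -0.77221512],
       [ 0.32576065, -0.70025994, -0.6352291 ]]), 't': array([0.51653514, 0.27207751, 0.71501562])}
wrist {'intrinsics': array([[300.01676325,   0.        , 283.28060594],
       [  0.        , 300.01676325, 211.15623437],
       [  0.        ,   0.        ,   1.        ]]), 'tool_from_camera': array([[ 7.11138391e-04, -9.65079488e-01, -2.61956247e-01,
         7.21650236e-02],
       [ 9.99999728e-01,  7.37450008e-04, -2.13653397e-06,
        -3.90308504e-04],
       [ 1.95241562e-04, -2.61956174e-01,  9.65079750e-01,
        -1.63285158e-01],
       [ 0.00000000e+00,  0.00000000e+00,  0.00000000e+00,
         1.00000000e+00]])}
```

View pics/scene0.png

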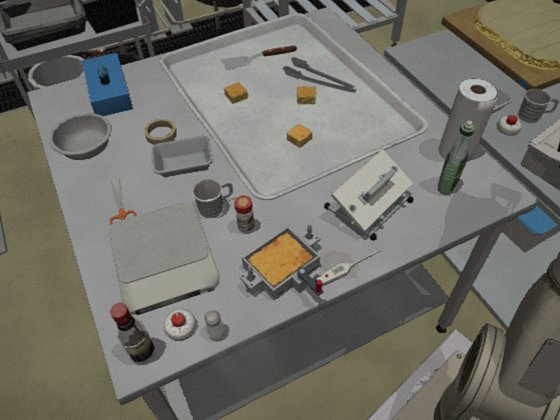

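View pics/side0.png

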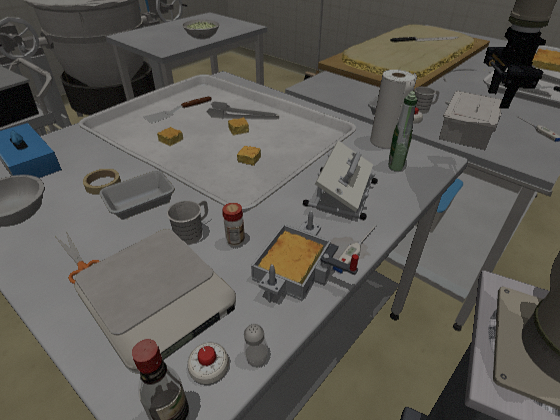

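The scene view shows the mould near px (283,262), its keeper and peg at about (318,286), and the plate on its stand at about (375,190). In the side view the mould is near (292,258) and the plate near (343,175). Next I'll enlarge both for corner picking.

```bash
python3 - <<'E'
import cv2
for n,(x,y) in (("scene",(232,146)),("side",(240,136))):
    im=cv2.imread(f"pics/{n}0.png")[y:y+150 if n=="scene" else y+170, x:x+200 if n=="scene" else x+150]
    im=cv2.resize(im,None,fx=4 if n=="scene" else 3.5,fy=4 if n=="scene" else 3.5,interpolation=cv2.INTER_CUBIC)
    cv2.imwrite(f"pics/{n}0c.png",im); print(im.shape)
E
```

```text
(600, 800, 3)
(595, 525, 3)
```

View pics/scene0c.png

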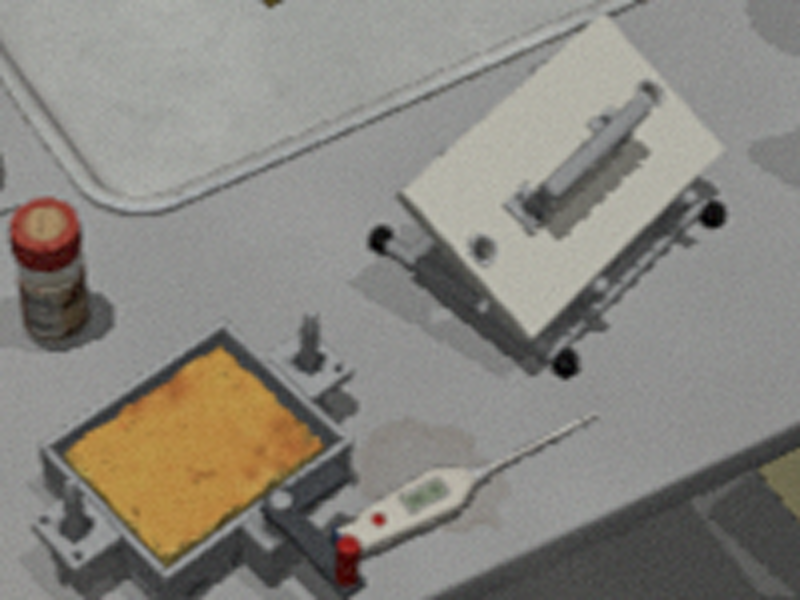

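View pics/side0c.png

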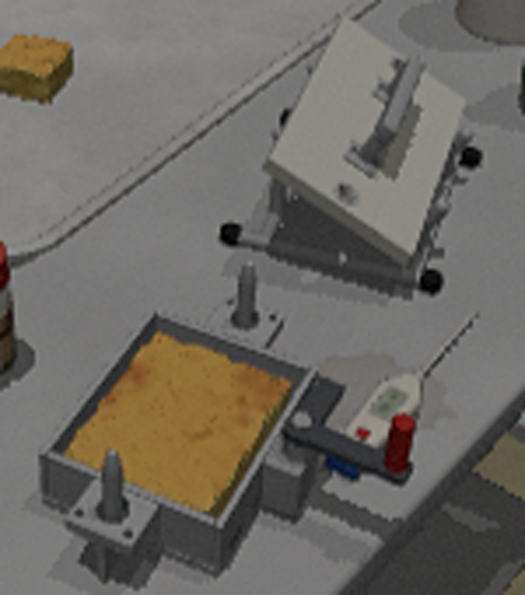

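The scene crop shows the mould rim corners at crop px (43,455), (222,328), (352,440) and (167,574), with pin tips at (72,484) and (310,316). The plate corners are at (600,14), (724,148), (530,337) and (400,192), and the peg at (347,540–580). The side crop shows the same features, so I'll fit both poses from the two views.

```bash
cat > h.py <<'E'
import numpy as np, cv2
from scipy.optimize import least_squares
from scipy.spatial.transform import Rotation as R
from bench import ctrl, vision, order
def proj(n,X):
    c=vision.calibration(n); p=(c["R"]@np.atleast_2d(X).T).T+c["t"]; q=p@c["intrinsics"].T
    return q[:,:2]/q[:,2:]
full={"scene":lambda p:(np.array(p)+.5)/4-.5+[232,146],"side":lambda p:(np.array(p)+.5)/3.5-.5+[240,136]}
def fit(model,obs,p0):
    f=lambda p:np.concatenate([(proj(n,model(p,np.array(list(d.keys()))/1000.))-full[n](list(d.values()))).ravel() for n,d in obs.items()])
    r=least_squares(f,p0,loss="soft_l1"); return r.x,r.fun.reshape(-1,2),np.sqrt(np.diag(np.linalg.inv(r.jac.T@r.jac)))
def mould(p,X): return X@R.from_euler("z",p[2]).as_matrix().T+[p[0],p[1],0]
E
cat > fit0.py <<'E'
from h import *
np.set_printoptions(precision=4,suppress=True)
mo={"scene":{(61,74,48):(43,455),(61,-74,48):(222,328),(-61,-74,48):(352,440),(-61,74,48):(167,574),(0,-92,98):(310,316),(0,92,98):(72,484)},
"side":{(61,74,48):(40,456),(61,-74,48):(157,314),(-61,74,48):(220,524),(0,-92,98):(247,264),(0,92,98):(112,450)}}
m,res,sd=fit(mould,mo,[.45,.0,0]); print("mould",m,sd); print(res.T)
pl={"scene":{(-62,108,12):(530,337),(-62,-108,12):(724,148),(62,-108,12):(600,14),(62,108,12):(400,192),(0,92,12):(483,247),(0,-92,12):(650,93)},
"side":{(-62,108,12):(411,257),(-62,-108,12):(466,97),(62,-108,12):(345,16),(62,108,12):(266,165),(0,92,12):(346,190)}}
def plate(p,X): return X@R.from_euler("zy",[p[3],-np.deg2rad(27)]).as_matrix().T+p[:3]
q,res,sd=fit(plate,pl,[.5,-.2,.05,0]); print("plate",q,sd); print(res.T)
# keeper: peg top/bottom
for k,pk in {"kp":{"scene":{(0,0,108.5):(347,541)},"side":{(0,0,108.5):(403,419)}}}.items():
    def km(p,X):
        L=np.c_[-.077-.06*np.sin(p[0])+0*X[:,0],-.06*np.cos(p[0])+0*X[:,0],X[:,2]]
        return mould(m,L)
    a,res,sd=fit(km,pk,[1.6]); print("keeper",a,sd,res.T); print("peg",km(a,np.array([[0,0,.0925]])), "pivot",mould(m,np.array([[-.077,0,.0665]])))
grip=plate(q,np.array([[0,0,.045]])); print("grip",grip,"grip tool z down", )
for n in("scene","side"): print(n,[(np.round(p,1)) for p in proj(n,plate(q,np.array([[0,.052,.054],[0,-.052,.054]])))])
E
python3 fit0.py
```

```text
mould [ 0.54    0.0272 -0.0226] [0.001  0.0011 0.0097]
[[-1.1198  0.3217  0.737   0.1571  0.2719 -0.0157 -0.71   -2.1959  0.6488
  -0.048   0.1084]
 [-1.12   -1.5131  0.7312  2.576   0.2813  0.8061 -1.038  -2.0812  0.7566
  -0.6125  0.3044]]
plate [ 0.5288 -0.2868  0.0629  0.0887] [0.0021 0.0039 0.004  0.0103]
[[ 0.2285  1.0741  1.4411  0.0679 -0.4017  0.7358 -1.0977  0.1583 -0.526
  -0.5881 -1.2317]
 [ 1.2013 -0.2527 -0.6538  0.9823  1.695  -0.1834  0.1679 -0.5675 -1.4015
  -0.924   1.8849]]
keeper [1.6461] [0.0362] [[ 0.7792 -0.0828]
 [ 1.6231 -0.0009]]
peg [[0.4033 0.0348 0.0925]] pivot [[0.463  0.029  0.0665]]
grip [[ 0.5084 -0.2868  0.103 ]] grip tool z down
scene [array([369. , 194.6]), array([393.6, 171.3])]
side [array([350.1, 172.6]), array([359.2, 151.3])]
```

```bash
cat >> h.py <<'E'
def quat(q): return R.from_quat(np.roll(q,-1))
def pose(): s=ctrl.read_state(); return np.array(s["tcp_pos"]),quat(s["eef_rot"]),s
def inc(pt,Rt):
    p,r,s=pose(); print("shift mm",np.round(r.inv().apply(np.array(pt)-p)*1000,1),"turn deg",np.round((r.inv()*Rt).as_rotvec(degrees=True),2),"t",round(s["t"],2),"q",np.round(s["joint_pos"],2),"w",round(s["gripper_width"],4),"F",np.round(s["ft_force"],1))
FL=R.from_matrix([[0,1,0],[1,0,0],[0,0,-1]])   # tool from object axes: x=obj y, y=obj x, z=-obj z
def toolrot(yaw,tilt=0): return R.from_euler("zy",[yaw,-tilt])*FL
def wproj(X,p,r):
    c=vision.calibration("wrist"); T=np.linalg.inv(c["tool_from_camera"]); t=r.inv().apply(np.atleast_2d(X)-p)
    k=(t@T[:3,:3].T+T[:3,3])@c["intrinsics"].T; return k[:,:2]/k[:,2:]
E
python3 - <<'E'
from h import *
c=vision.calibration("scene")
for px in [(448,190),(210,213),(245,230),(213,337)]:
    d=c["R"].T@np.linalg.inv(c["intrinsics"])@[*px,1]; o=-c["R"].T@c["t"]; print(px,np.round(o-d*o[2]/d[2],3))
Rt=toolrot(.0887,np.deg2rad(27)); g=np.array([.5084,-.2868,.103]); inc(g-Rt.apply([0,0,1])*.15,Rt)
E
```

```text
(448, 190) [ 0.416 -0.49   0.   ]
(210, 213) [0.802 0.053 0.   ]
(245, 230) [0.693 0.019 0.   ]
(213, 337) [0.507 0.264 0.   ]
shift mm [ 317.9 -206.3  -14.5] turn deg [-24.5   15.6  -73.91] t 0.15 q [ 1.2   0.33 -0.06  1.46  0.02  1.35 -0.09] w 0.0867 F [ 0.7 -0.3  0.1]
```

Careful with the scale: shifts go in shares of 800 mm and turns go in shares of pi/2 rad. That gives: 190 mm / 800 = 0.2375, -140 mm / 800 = -0.175, -42 degrees / 90 = -0.4667.

Request:
apply_moves(
  increments=[
    [[1, 0, 0, -0.05, 0, 0, 0], [1, 0, 0, -0.1, 0, 0, 0], [1, 0.025, -0.0125, -0.15, 0, 0, -0.0778], [1, 0.0625, -0.0375, -0.175, 0, 0, -0.1556], [1, 0.1063, -0.0625, -0.175, -0.0222, 0.0111, -0.2333], [1, 0.15, -0.0938, -0.175, -0.0444, 0.0333, -0.3111], [1, 0.1938, -0.1213, -0.175, -0.0667, 0.0444, -0.3889], [1, 0.2375, -0.15, -0.175, -0.0889, 0.0556, -0.4667]],
  ],
)

```text
t: 0.82
tcp_pos: [0.3485, -0.4116, 0.3626]
eef_rot: [0.059, 0.858, 0.508, 0.053]
ft_force: [0.7, -0.5, 0.1]
gripper_width: 0.087
finger_force: 0.0
```

```bash
python3 - <<'E'
from h import *
Rt=toolrot(.0887,np.deg2rad(27)); g=np.array([.5084,-.2868,.103]); inc(g-Rt.apply([0,0,1])*.15,Rt)
E
```

```text
shift mm [149.6   0.4 132.2] turn deg [-17.66   6.47 -32.92] t 0.82 q [ 1.09  0.02 -0.26  1.55 -0.08  1.44  0.34] w 0.087 F [ 0.7 -0.5  0.1]
```

Scaled: 150 mm / 800 = 0.1875, 132 mm / 800 = 0.165, -33 degrees / 90 = -0.3667.

Request:
apply_moves(
  increments=[
    [[1, 0.05, 0, 0, -0.0333, 0.0111, -0.0667], [1, 0.1, 0, 0.0125, -0.0667, 0.0222, -0.1333], [1, 0.1438, 0, 0.05, -0.1, 0.0389, -0.2], [1, 0.175, 0, 0.0938, -0.1333, 0.05, -0.2556], [1, 0.1875, 0, 0.1375, -0.1667, 0.0611, -0.3111], [1, 0.1875, 0, 0.165, -0.1967, 0.0722, -0.3667], [1, 0.1875, 0, 0.165, -0.1967, 0.0722, -0.3667], [1, 0.1875, 0, 0.165, -0.1967, 0.0722, -0.3667]],
  ],
)

```text
t: 1.48
tcp_pos: [0.439, -0.2885, 0.2364]
eef_rot: [0.17, 0.66, 0.714, 0.157]
ft_force: [0.1, -1.2, 0.2]
gripper_width: 0.0866
finger_force: 0.0
```

```bash
python3 - <<'E'
from h import *
p,r,s=pose(); im=vision.grab_frame("wrist"); print(p,r.as_matrix(),s["joint_pos"])
np.savez("w1.npz",p=p,q=r.as_quat()); cv2.imwrite("pics/w1.png",im)
E
```

```text
[ 0.43895966 -0.28846128  0.23644252] [[-7.03760561e-02  8.89690778e-01  4.51107004e-01]
 [ 9.96886741e-01  7.88468426e-02  1.69549486e-05]
 [-3.55532783e-02  4.49703785e-01 -8.92469871e-01]] [ 0.98558656 -0.13676053 -0.27301185  2.02001979 -0.42238185  0.92903291
  0.98711178]
```

View pics/w1.png

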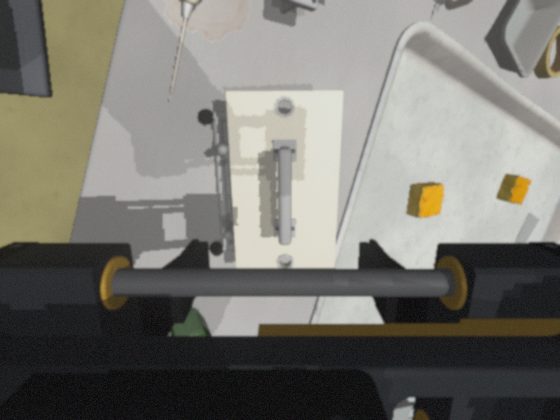

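The wrist view shows the plate's far edge from (226,91) to (343,91). The holes are at (285,104) and (285,259), and the handle bar runs from (284,147) to (285,243). I'll refine the plate pose from these.

```bash
cat > fit1.py <<'E'
from h import *
np.set_printoptions(precision=4,suppress=True)
d=np.load("w1.npz"); p,r=d["p"],R.from_quat(d["q"])
im=cv2.cvtColor(cv2.imread("pics/w1.png"),cv2.COLOR_BGR2GRAY).astype(float)
for row in (110,120,170,200,225):  # edges of plate and bar by gradient
    g=np.diff(cv2.GaussianBlur(im,(3,3),0)[row-3:row+4].mean(0)); 
    print(row,"L",216+g[216:246].argmax(),"R",330+g[330:350].argmin(),"barL",272+g[272:286].argmin(),"barR",284+g[284:298].argmax())
o={(-62,108,12):(226,91),(62,108,12):(343,91),(0,92,12):(285,104.5),(0,-92,12):(285,259.5),(0,-52,54):(285,244),(0,52,54):(284.5,146.5)}
def plate(x,X): return X@R.from_euler("zy",[x[3],-np.deg2rad(27)]).as_matrix().T+x[:3]
X=np.array(list(o))/1e3; U=np.array(list(o.values()),float)
f=least_squares(lambda x:(wproj(plate(x,X),p,r)-U).ravel(),[.5288,-.2868,.0629,.0887],loss="soft_l1")
print(f.x,f.fun.reshape(-1,2)); 
Rt=toolrot(f.x[3],np.deg2rad(27)); g=plate(f.x,np.array([[0,0,.045]]))[0]; print("grip",g)
print("edges", wproj(plate(f.x,np.array([[-.062,.0,.012],[.062,0,.012],[-.062,-.07,.012],[.062,-.07,.012],[-.007,0,.054],[.007,0,.054]])),p,r))
inc(g+Rt.apply([0,0,1])*ctrl.grasp_offset,Rt)
E
python3 fit1.py
```

```text
110 L 226 R 342 barL 277 barR 291
120 L 226 R 341 barL 282 barR 287
170 L 229 R 339 barL 277 barR 291
200 L 231 R 345 barL 277 barR 291
225 L 232 R 337 barL 273 barR 294
[ 0.5292 -0.2833  0.0632  0.082 ] [[ 1.2305 -0.2377]
 [-0.7922 -0.6005]
 [-0.3045  1.7564]
 [-0.1109  1.9714]
 [-0.0833 -0.1658]
 [ 0.2987 -0.8765]]
grip [ 0.5088 -0.2833  0.1033]
edges [[231.9555 189.2625]
 [337.7154 189.065 ]
 [234.6336 245.0917]
 [335.1696 244.9773]
 [278.1128 196.8831]
 [291.6089 196.8593]]
shift mm [  6.    0.6 170.2] turn deg [-0.07  0.1  -0.14] t 1.53 q [ 0.99 -0.14 -0.27  2.02 -0.42  0.93  0.99] w 0.0874 F [ 0.  -0.3  0.7]
```

Scaled: 167 mm / 800 = 0.2088, 158 mm / 800 = 0.1975.

Request:
apply_moves(
  increments=[
    [[1, 0.0075, 0.0006, 0.0438, 0, 0, 0], [1, 0.0075, 0.0006, 0.0875, 0, 0, 0], [1, 0.0075, 0.0006, 0.125, 0, 0, 0], [1, 0.0075, 0.0006, 0.1563, 0, 0, 0], [1, 0.0075, 0.0006, 0.1813, 0, 0, 0], [1, 0.0075, 0.0006, 0.1975, 0, 0, 0], [1, 0.0075, 0.0006, 0.2088, 0, 0, 0], [1, 0.0075, 0.0006, 0.2088, 0, 0, 0]],
  ],
  grip_force=50,
)

```text
t: 2.2
tcp_pos: [0.5169, -0.2828, 0.0884]
eef_rot: [0.172, 0.659, 0.715, 0.158]
ft_force: [-0.3, 0.4, 0.1]
gripper_width: 0.087
finger_force: 0.0
```

Request:
apply_moves(
  increments=[
    [[0.5, 0, 0, 0, 0, 0, 0], [0.25, 0, 0, 0, 0, 0, 0], [0, 0, 0, 0, 0, 0, 0], [0, 0, 0, 0, 0, 0, 0], [0, 0, 0, 0, 0, 0, 0], [0, 0, 0, 0, 0, 0, 0], [0, 0, 0, 0, 0, 0, 0]],
  ],
  grip_force=50,
)

```text
t: 2.78
tcp_pos: [0.5155, -0.2826, 0.0882]
eef_rot: [0.172, 0.658, 0.716, 0.157]
ft_force: [0.9, 0.4, -0.5]
gripper_width: 0.0483
finger_force: 0.0
```

```bash
python3 - <<'E'
from h import *
p,r,s=pose(); im=vision.grab_frame("wrist"); print(p,r.as_euler("zyx"),s["joint_pos"],s["gripper_width"],s["finger_force"],s["ft_force"],s["torque"])
np.savez("w2.npz",p=p,q=r.as_quat()); cv2.imwrite("pics/w2.png",im); cv2.imwrite("pics/s2.png",vision.grab_frame("side"))
E
```

```text
[ 0.51545482 -0.28264574  0.088201  ] [-1.65466428  0.47064223  3.14056301] [ 0.89983453  0.16562292 -0.34945043  2.06838279 -0.37034204  0.54423833
  0.93239756] 0.048268426421433336 0.0 [ 0.92987661  0.40989868 -0.48696754] [-0.05661838  0.43160961 -0.02663598]
```

Request:
apply_moves(
  increments=[
    [[0, 0, 0, 0, 0, 0, 0], [0, 0, 0, 0, 0, 0, 0], [0, 0, 0, 0, 0, 0, 0], [0, 0, 0, 0, 0, 0, 0], [0, 0, 0, 0, 0, 0, 0], [0, 0, 0, 0, 0, 0, 0], [0, 0, 0, 0, 0, 0, 0], [0, 0, 0, 0, 0, 0, 0]],
  ],
)

```text
t: 3.55
tcp_pos: [0.5154, -0.2826, 0.0879]
eef_rot: [0.172, 0.658, 0.716, 0.157]
ft_force: [-1.5, -0.0, 0.5]
gripper_width: 0.0133
finger_force: 50.0
```

```bash
python3 - <<'E'
from h import *
p,r,s=pose(); im=vision.grab_frame("wrist"); print(p,r.as_euler("zyx"),s["joint_pos"],s["gripper_width"],s["finger_force"],s["ft_force"],s["torque"])
np.savez("w2.npz",p=p,q=r.as_quat()); cv2.imwrite("pics/w2.png",im)
E
```

```text
[ 0.51536191 -0.28255438  0.08790874] [-1.65479436  0.47030337  3.14089304] [ 0.89976175  0.16603807 -0.34940633  2.06852071 -0.37030939  0.54415563
  0.93249497] 0.013339695379117335 49.9987768381834 [-1.46633437 -0.03147091  0.54836042] [-0.02558119  0.64844025  0.01039681]
```

View pics/w2.png

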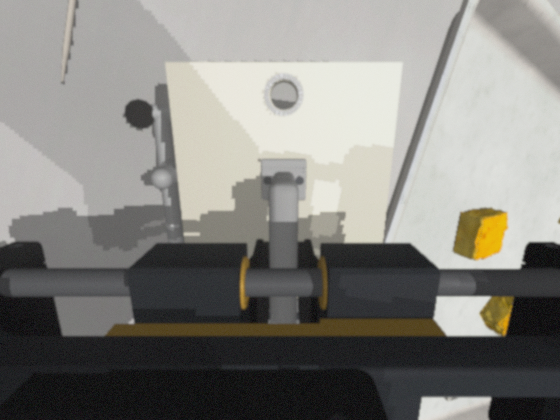

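The wrist view shows the handle bar gripped in the middle, with the plate corners at (166,62) and (403,62) and its hole at (284,95). Now I'll lift it along its normal, clear of the hooks.

Scaled: -107 mm / 800 = -0.1338, -82 mm / 800 = -0.1025.

Request:
apply_moves(
  increments=[
    [[0, 0, 0, -0.0063, 0, 0, 0], [0, 0, 0, -0.0188, 0, 0, 0], [0, 0, 0, -0.0375, 0, 0, 0], [0, 0, 0.0025, -0.0563, 0, 0, 0], [0, -0.0013, 0.0125, -0.0775, 0, 0, 0], [0, -0.0025, 0.025, -0.1025, 0, 0, 0], [0, -0.0038, 0.0425, -0.1338, 0, 0, 0], [0, -0.0038, 0.0425, -0.1338, 0, 0, 0]],
  ],
)

```text
t: 4.27
tcp_pos: [0.4992, -0.2839, 0.2054]
eef_rot: [0.176, 0.657, 0.716, 0.158]
ft_force: [1.8, -0.8, -1.8]
gripper_width: 0.0135
finger_force: 50.0
```

```bash
python3 - <<'E'
from h import *
p,r,s=pose(); print(p,s["gripper_width"],s["ft_force"],s["torque"])
im=vision.grab_frame("wrist"); cv2.imwrite("pics/w3.png",im); a=cv2.imread("pics/w2.png"); print("diff of plate zone",np.abs(im[60:240,170:400].astype(int)-a[60:240,170:400]).mean())
inc([.54,-.21,.21],toolrot(-.0226))
E
```

```text
[ 0.4992095  -0.28392525  0.20538359] 0.013480471228675033 [ 1.78651351 -0.81627522 -1.76771642] [-0.12357876  0.72690218 -0.00938239]
diff of plate zone 4.224782608695652
shift mm [69.8 46.6 12.1] turn deg [27.17  1.1   6.05] t 4.32 q [ 0.93 -0.01 -0.34  1.99 -0.37  0.8   0.89] w 0.0138 F [-0.9  0.3 -5.2]
```

Scaled: 70 mm / 800 = 0.0875, 60 mm / 800 = 0.075, 1.1 degrees / 90 = 0.0122.

Request:
apply_moves(
  increments=[
    [[0, 0.015, 0.01, 0.0025, 0.0556, 0.0022, 0.0111], [0, 0.03, 0.02, 0.005, 0.1111, 0.0044, 0.0222], [0, 0.045, 0.03, 0.0075, 0.1667, 0.0067, 0.0333], [0, 0.06, 0.04, 0.01, 0.2222, 0.0089, 0.0444], [0, 0.075, 0.05, 0.0125, 0.2667, 0.0111, 0.0556], [0, 0.0875, 0.0588, 0.015, 0.3022, 0.0122, 0.0667], [0, 0.0875, 0.0588, 0.015, 0.3022, 0.0122, 0.0667], [0, 0.0875, 0.0588, 0.015, 0.3022, 0.0122, 0.0667]],
  ],
)

```text
t: 4.98
tcp_pos: [0.5396, -0.2076, 0.2052]
eef_rot: [-0.004, 0.714, 0.7, -0.0]
ft_force: [0.3, 0.1, -3.7]
gripper_width: 0.014
finger_force: 50.0
```

```bash
python3 - <<'E'
from h import *
np.set_printoptions(precision=4,suppress=True)
p,r,s=pose(); im=vision.grab_frame("wrist"); cv2.imwrite("pics/w4.png",im); np.savez("w4.npz",p=p,q=r.as_quat()); print(p,s["ft_force"])
print("predicted pinR", wproj(mould([.54,.0272,-.0226],np.array([[0,-.092,.098],[0,-.092,.048],[-.061,-.074,.048]])),p,r))
inc([.54,-.025,.21],toolrot(-.0226))
E
```

```text
[ 0.5396 -0.2076  0.2052] [ 0.2742  0.1011 -3.6768]
predicted pinR [[278.2377  40.3984]
 [279.3902  55.5014]
 [215.7628  34.6265]]
shift mm [183.8  -2.7  -3.7] turn deg [-0.32 -0.26  0.11] t 5.03 q [ 0.66  0.28 -0.44  1.59  0.12  1.31  0.18] w 0.0137 F [-0.3 -0.8 -5.5]
```

View pics/w4.png

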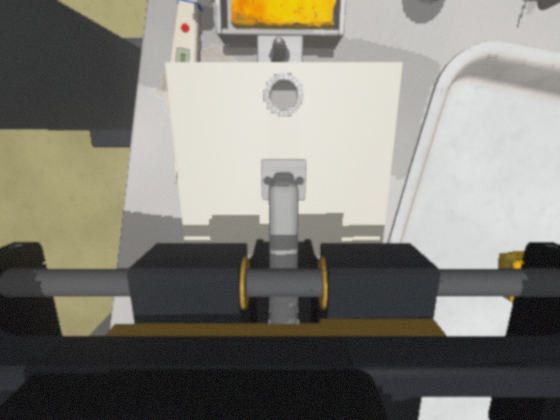

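The pin R tip is at about (280,39), close to the prediction, and the mould's rim corners are at (217,36) and (343,33). Next I'll look at the left pin.

Scaled: 184 mm / 800 = 0.23, 177 mm / 800 = 0.2213, -0.3 degrees / 90 = -0.0033.

Request:
apply_moves(
  increments=[
    [[0, 0.0313, 0, -0.0013, 0, 0, 0], [0, 0.075, -0.0013, -0.0025, 0, 0, 0], [0, 0.125, -0.0013, -0.0038, 0, 0, 0], [0, 0.1688, -0.0025, -0.005, 0, 0, 0], [0, 0.2, -0.0038, -0.005, -0.0022, -0.0022, 0], [0, 0.2213, -0.0038, -0.005, -0.0033, -0.0033, 0.0011], [0, 0.23, -0.0038, -0.005, -0.0033, -0.0033, 0.0011], [0, 0.23, -0.0038, -0.005, -0.0033, -0.0033, 0.0011]],
  ],
)

```text
t: 5.7
tcp_pos: [0.5398, -0.0243, 0.2113]
eef_rot: [0.001, 0.715, 0.699, -0.0]
ft_force: [-0.1, -0.4, -3.9]
gripper_width: 0.0132
finger_force: 50.0
```

```bash
python3 - <<'E'
from h import *
np.set_printoptions(precision=4,suppress=True)
p,r,s=pose(); im=vision.grab_frame("wrist"); cv2.imwrite("pics/w5.png",im); np.savez("w5.npz",p=p,q=r.as_quat()); print(p,s["ft_force"])
print("predicted pinL", wproj(mould([.54,.0272,-.0226],np.array([[0,.092,.098],[0,.092,.048],[-.061,.074,.048]])),p,r))
a=cv2.imread("pics/w4.png")
cr=lambda i:cv2.resize(i[0:120,200:360],None,fx=4.9,fy=4.9,interpolation=cv2.INTER_CUBIC)[:300 if i is a else 588]
m=np.vstack([cv2.resize(x[0:60,200:360],None,fx=5,fy=5,interpolation=cv2.INTER_CUBIC) for x in(a,im)]); cv2.imwrite("pics/m5.png",m)
inc([.54,.0272,.21],toolrot(-.0226))
E
```

```text
[ 0.5398 -0.0243  0.2113] [-0.1277 -0.4252 -3.8908]
predicted pinL [[281.6486  40.0535]
 [281.8643  54.5737]
 [221.0359  74.2455]]
shift mm [53.3 -1.1  1.1] turn deg [ 0.05  0.14 -0.07] t 5.75 q [ 0.46  0.2  -0.56  1.68  0.11  1.3  -0.15] w 0.0133 F [ 0.1 -0.8 -4.4]
```

View pics/m5.png

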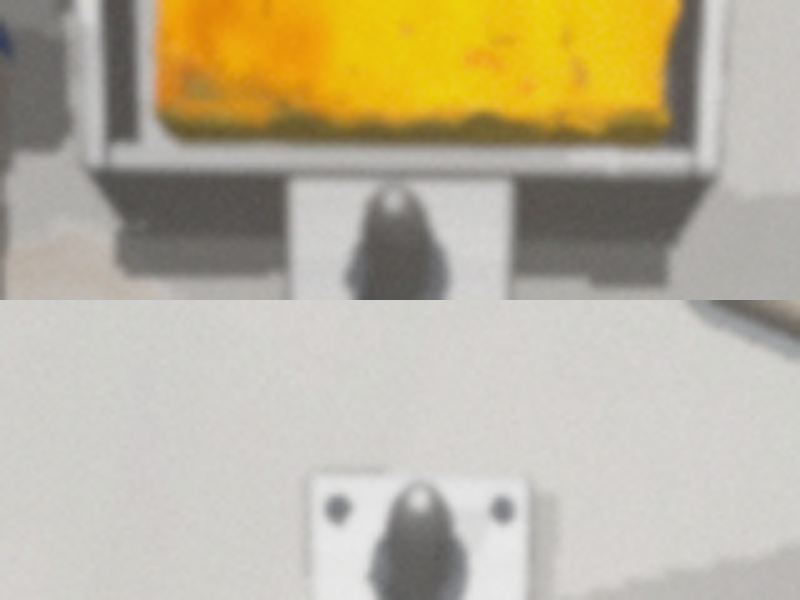

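The montage shows pin R's tip at full px (279,39.2) and pin L's at (284,39.5). The near rim corners are at (217.5,34) and (343,35). I'll solve the mould pose and the plate's pose in the tool.

```bash
cat > fit5.py <<'E'
from h import *
np.set_printoptions(precision=4,suppress=True)
P={}
for n in("w4","w5"): d=np.load(n+".npz"); P[n]=(d["p"],R.from_quat(d["q"]))
o=[("w4",(0,-92,98),(279,39.2)),("w4",(-61,-74,48),(217.5,34)),("w4",(61,-74,48),(343.1,35)),("w5",(0,92,98),(284,39.5))]
f=least_squares(lambda x:np.concatenate([wproj(mould(x,np.array([X])/1e3),*P[n])[0]-u for n,X,u in o]),[.54,.027,-.02]); print("mould",f.x,f.fun.reshape(-1,2)); m=f.x
# plate edges, wrist image
im=cv2.GaussianBlur(cv2.cvtColor(cv2.imread("pics/w5.png"),cv2.COLOR_BGR2GRAY),(3,3),0).astype(float)
a=cv2.imread("pics/w5.png")[70:120,255:315]; g=cv2.GaussianBlur(cv2.cvtColor(a,cv2.COLOR_BGR2GRAY),(3,3),0); ys,xs=np.where(g<170); print("dark hole box",xs.min()+255,xs.max()+255,ys.min()+70,ys.max()+70)
for c in (200,240,330,370): d=np.diff(im[50:76,c-3:c+4].mean(1)); print("top edge",c,50.5+np.abs(d).argmax(),np.abs(d).max())
for v in (75,110,140): d=np.diff(im[v-3:v+4].mean(0)); print("sides",v,155.5+d[155:190].argmax(),380.5+d[380:415].argmin())
# plate in tool: a,b,c,yaw
Z=np.zeros(3); I=R.identity()
po={(-62,108,12):(166,62),(62,108,12):(402.5,62),(0,92,12):(284,95.5)}
X=np.array(list(po))/1e3; U=np.array(list(po.values()))
def pt(x,X): return R.from_euler("z",x[3]).apply(FL.apply(X))+x[:3]   # FL maps plate->tool axes (self-inverse)
f=least_squares(lambda x:(wproj(pt(x,X),Z,I)-U).ravel(),[0,0,.0263,0]); print("plate in tool",f.x,f.fun.reshape(-1,2))
E
python3 fit5.py
```

```text
mould [ 0.5413  0.0276 -0.029 ] [[ 0.09    0.5443]
 [-0.9435 -0.3814]
 [ 0.94   -0.0769]
 [-0.0917 -0.0774]]
dark hole box 270 296 79 92
top edge 200 61.5 8.285714285714306
top edge 240 61.5 7.714285714285722
top edge 330 61.5 13.571428571428584
top edge 370 61.5 14.714285714285722
sides 75 166.5 401.5
sides 110 169.5 397.5
sides 140 172.5 393.5
plate in tool [-0.0018  0.001   0.0208 -0.0006] [[-0.1547  0.2942]
 [ 0.0129  0.3144]
 [ 0.1456 -0.6248]]
```

```bash
python3 - <<'E'
from h import *
inc([.5400,.0294,.132],toolrot(-.029))
E
```

```text
shift mm [55.7 -1.3 79.1] turn deg [0.05 0.14 0.29] t 5.75 q [ 0.46  0.2  -0.56  1.68  0.11  1.3  -0.15] w 0.0133 F [ 0.1 -0.8 -4.4]
```

Scaled: 79 mm / 800 = 0.0988, 55.7 mm / 800 = 0.0696, 0.3 degrees / 90 = 0.0033.

Request:
apply_moves(
  increments=[
    [[0, 0.025, 0, 0, 0, 0, 0], [0, 0.05, -0.0013, 0.0063, 0, 0, 0.0033], [0, 0.0675, -0.0016, 0.025, 0, 0.0011, 0.0033], [0, 0.0696, -0.0016, 0.05, 0, 0.0011, 0.0033], [0, 0.0696, -0.0016, 0.075, 0, 0.0011, 0.0033], [0, 0.0696, -0.0016, 0.0913, 0, 0.0011, 0.0033], [0, 0.0696, -0.0016, 0.0988, 0, 0.0011, 0.0033], [0, 0.0696, -0.0016, 0.0988, 0, 0.0011, 0.0033]],
  ],
)

```text
t: 6.42
tcp_pos: [0.5397, 0.0284, 0.1308]
eef_rot: [-0.0, 0.718, 0.696, -0.001]
ft_force: [-0.5, 0.3, -3.9]
gripper_width: 0.0131
finger_force: 50.0
```

```bash
python3 - <<'E'
from h import *
np.set_printoptions(precision=4,suppress=True)
p,r,s=pose(); im=vision.grab_frame("wrist"); cv2.imwrite("pics/w6.png",im); np.savez("w6.npz",p=p,q=r.as_quat()); print(p,s["ft_force"])
print("pred pinL tip", wproj(mould([.5413,.0276,-.029],np.array([[0,.092,.098],[0,.092,.082]])),p,r))
sc=vision.grab_frame("scene"); cv2.imwrite("pics/s6.png",sc); sd=vision.grab_frame("side"); cv2.imwrite("pics/d6.png",sd)
z=lambda i,k:cv2.resize(i,None,fx=k,fy=k,interpolation=cv2.INTER_CUBIC)
m=np.hstack([z(im[60:130,244:324],5),z(sc[200:300,240:340],3.5)]); m2=np.hstack([z(sd[190:300,240:350],2.27*1.0),]); 
H=m.shape[0]; out=np.zeros((600,800,3),np.uint8); out[:H,:m.shape[1]]=m; out[H:H+m2.shape[0],:m2.shape[1]]=m2[:600-H]
cv2.imwrite("pics/m6.png",out)
inc([.5400,.0294,.132],toolrot(-.029))
E
```

```text
[0.5397 0.0284 0.1308] [-0.5482  0.2617 -3.9258]
pred pinL tip [[285.0203  97.4844]
 [284.9324  99.9727]]
shift mm [-0.5 -1.1  1.2] turn deg [ 0.13 -0.   -0.05] t 6.57 q [ 0.38  0.27 -0.59  1.77  0.17  1.15 -0.3 ] w 0.0136 F [ 1.   0.1 -3. ]
```

View pics/m6.png

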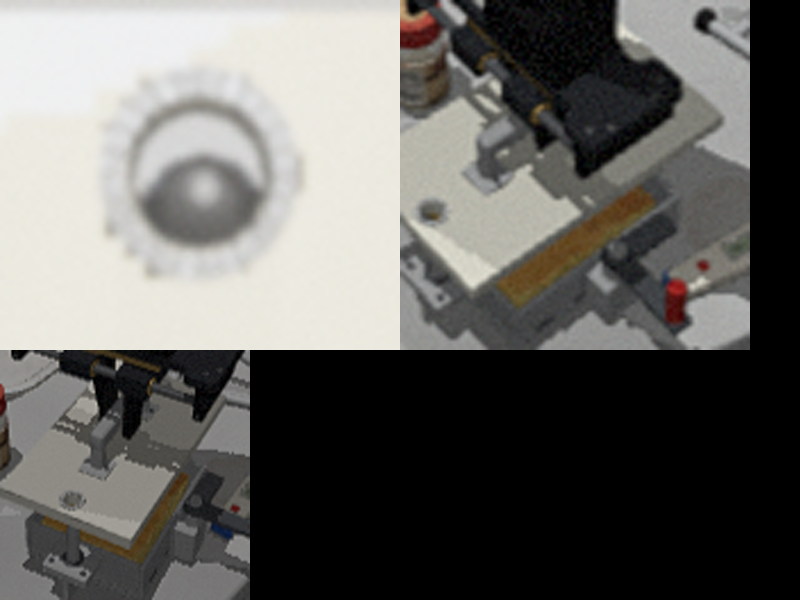

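The wrist crop shows the left hole centred at full px (284.1,94.5), with the pin tip under it at (284.6,97). The side views show the plate level over the mould. I'll compute the remaining offset.

```bash
python3 - <<'E'
from h import *
np.set_printoptions(precision=2,suppress=True)
Z=np.zeros(3); I=R.identity()
d=np.load("w6.npz"); p,r=d["p"],R.from_quat(d["q"]); print("tilt of tool z",r.apply([0,0,1]))
for a,b,c in ((.0902,.001,.0208),(.0902,.001,.0235),(.0902,.001,.0263)):
    ztip=p[2]-.098
    print(c,"hole top",wproj([[a,b,c-.012],],Z,I),"tip if centred",wproj([[a,b,ztip]],Z,I),wproj([[a,b+.001,ztip]],Z,I))
E
```

```text
tilt of tool z [-0. -0. -1.]
0.0208 hole top [[284.29  94.92]] tip if centred [[284.17  99.29]] [[285.8   99.29]]
0.0235 hole top [[284.28  95.47]] tip if centred [[284.17  99.29]] [[285.8   99.29]]
0.0263 hole top [[284.26  96.03]] tip if centred [[284.17  99.29]] [[285.8   99.29]]
```

Scaled: 20 mm / 800 = 0.025, 1.2 mm / 800 = 0.0015.

Request:
apply_moves(
  increments=[
    [[0, 0.0015, 0.0004, 0, 0, 0, 0], [0, 0.0015, 0.0004, 0.0038, 0, 0, 0], [0, 0.0015, 0.0004, 0.0075, 0, 0, 0], [0, 0.0015, 0.0004, 0.0113, 0, 0, 0], [0, 0.0015, 0.0004, 0.015, 0, 0, 0], [0, 0.0015, 0.0004, 0.0188, 0, 0, 0], [0, 0.0015, 0.0004, 0.0225, 0, 0, 0], [0, 0.0015, 0.0004, 0.025, 0, 0, 0]],
  ],
)

```text
t: 7.23
tcp_pos: [0.5407, 0.0314, 0.1118]
eef_rot: [0.0, 0.717, 0.697, -0.0]
ft_force: [-0.0, -2.4, -2.4]
gripper_width: 0.0135
finger_force: 50.0
```

```bash
python3 - <<'E'
from h import *
np.set_printoptions(precision=4,suppress=True)
im=vision.grab_frame("wrist"); cv2.imwrite("pics/w7.png",im)
for i in range(6):
    p,r,s=pose(); print(p,r.apply([0,0,1]),s["ft_force"],s["torque"]); vision.grab_frame("wrist")
E
```

```text
[0.5405 0.0313 0.1116] [ 0.0001 -0.0006 -1.    ] [ 0.0593 -2.2387 -2.7681] [-0.8418 -0.0098  0.0061]
[0.5406 0.0312 0.1118] [ 0.0002 -0.0006 -1.    ] [-1.3371 -3.2135 -3.3089] [-0.9644 -0.0749 -0.0204]
[0.5406 0.0312 0.112 ] [ 0.0003 -0.0006 -1.    ] [-0.3253 -4.0132 -4.2264] [-0.9822  0.0296 -0.0155]
[0.5407 0.0312 0.1121] [ 0.0004 -0.0006 -1.    ] [-0.2453 -3.956  -4.0601] [-1.0681  0.0023 -0.0362]
[0.5407 0.0312 0.1122] [ 0.0005 -0.0006 -1.    ] [-0.1973 -5.1262 -3.3952] [-1.1573  0.0053  0.0333]
[0.5407 0.0312 0.1122] [ 0.0005 -0.0006 -1.    ] [-0.1386 -5.9981 -4.3044] [-1.2259  0.0479 -0.0457]
```

Request:
apply_moves(
  increments=[
    [[0, -0.0008, 0, 0, 0, 0, 0], [0, -0.0015, 0, 0, 0, 0, 0], [0, -0.0015, 0, 0, 0, 0, 0], [0, -0.0015, 0, 0, 0, 0, 0]],
  ],
)

```text
t: 7.92
tcp_pos: [0.5407, 0.0309, 0.1123]
eef_rot: [0.0, 0.717, 0.697, 0.0]
ft_force: [-0.5, -1.9, -2.7]
gripper_width: 0.0134
finger_force: 50.0
```

```bash
cat > rd.py <<'E'
from h import *
np.set_printoptions(precision=4,suppress=True)
for i in range(3):
    p,r,s=pose(); print(round(s["t"],2),p,r.apply([0,0,1])[:2],np.round(s["ft_force"],1),s["torque"],s["gripper_width"]); vision.grab_frame("wrist")
E
python3 rd.py
```

```text
7.92 [0.5407 0.0309 0.1123] [0.0009 0.0004] [-0.5 -1.9 -2.7] [-0.6354  0.0142 -0.0761] 0.013390847696711164
7.97 [0.5407 0.0309 0.1123] [0.0009 0.0003] [-1.4 -2.  -3. ] [-0.5568  0.0671 -0.0693] 0.013128264264427479
8.02 [0.5407 0.0309 0.1123] [0.0009 0.0004] [-1.3 -2.  -2.9] [-0.5368  0.0577 -0.0412] 0.013287556830125719
```

Scaled: 20 mm / 800 = 0.025, 17 mm / 800 = 0.0213.

Request:
apply_moves(
  increments=[
    [[0, -0.0005, 0, 0.0025, 0, 0, 0], [0, -0.0008, 0, 0.0063, 0, 0, 0], [0, -0.0008, 0, 0.01, 0, 0, 0], [0, -0.0008, 0, 0.0138, 0, 0, 0], [0, -0.0008, 0, 0.0175, 0, 0, 0], [0, -0.0008, 0, 0.0213, 0, 0, 0], [0, -0.0008, 0, 0.025, 0, 0, 0], [0, -0.0008, 0, 0.025, 0, 0, 0]],
  ],
)

```text
t: 8.73
tcp_pos: [0.5403, 0.0302, 0.0915]
eef_rot: [-0.0, 0.717, 0.697, 0.0]
ft_force: [-0.6, -0.2, -4.5]
gripper_width: 0.0135
finger_force: 50.0
```

```bash
python3 rd.py
```

```text
8.73 [0.5403 0.0302 0.0915] [-0.0002  0.0003] [-0.6 -0.2 -4.5] [-0.0199 -0.0381  0.0193] 0.013491351192072574
8.78 [0.5405 0.0302 0.0918] [0.0001 0.0003] [ 0.3 -0.1 -4.3] [ 0.004  -0.0504 -0.0311] 0.013361661799907686
8.83 [0.5407 0.0302 0.0921] [0.0006 0.0002] [-0.3 -0.4 -3.7] [-0.0244 -0.0658  0.0464] 0.013272668659105006
```

Free and centred. I'll continue slowly to contact.

Scaled: 16 mm / 800 = 0.02, 14.5 mm / 800 = 0.0181.

Request:
apply_moves(
  increments=[
    [[0, 0, 0, 0.0038, 0, 0, 0], [0, 0, 0, 0.0075, 0, 0, 0], [0, 0, 0, 0.0113, 0, 0, 0], [0, 0, 0, 0.0138, 0, 0, 0], [0, 0, 0, 0.0163, 0, 0, 0], [0, 0, 0, 0.0181, 0, 0, 0], [0, 0, 0, 0.02, 0, 0, 0], [0, 0, 0, 0.02, 0, 0, 0]],
  ],
)

```text
t: 9.55
tcp_pos: [0.541, 0.0305, 0.0764]
eef_rot: [0.0, 0.717, 0.697, 0.001]
ft_force: [-0.7, 1.8, 0.9]
gripper_width: 0.0134
finger_force: 50.0
```

```bash
python3 rd.py
```

```text
9.55 [0.541  0.0305 0.0764] [0.0013 0.0003] [-0.7  1.8  0.9] [-0.1265  0.0455 -0.0437] 0.013366828504013821
9.6 [0.541  0.0304 0.0766] [0.0014 0.0002] [-1.1  1.7 -0.1] [ 0.0262  0.0957 -0.1024] 0.013500044820326832
9.65 [0.541  0.0304 0.0766] [0.0014 0.0003] [-1.2  2.7 -0.5] [ 0.0768  0.1259 -0.0858] 0.013504935513650253
```

Scaled: 2 mm / 800 = 0.0025, 1.4 mm / 800 = 0.0018.

Request:
apply_moves(
  increments=[
    [[0, 0, 0, 0.0009, 0, 0, 0], [0, 0, 0, 0.0018, 0, 0, 0], [0, 0, 0, 0.0025, 0, 0, 0], [0, 0, 0, 0.0025, 0, 0, 0]],
  ],
)

```text
t: 10.03
tcp_pos: [0.5409, 0.0302, 0.0743]
eef_rot: [0.0, 0.717, 0.697, 0.001]
ft_force: [-0.1, 4.1, 1.2]
gripper_width: 0.0137
finger_force: 50.0
```

```bash
python3 rd.py
```

```text
10.03 [0.5409 0.0302 0.0743] [0.0012 0.0002] [-0.1  4.1  1.2] [ 0.2144 -0.1131  0.0338] 0.013691514421328647
10.08 [0.5409 0.0302 0.0743] [0.0011 0.0003] [0.6 2.5 1.9] [ 0.138  -0.14   -0.0094] 0.013696462581919672
10.13 [0.5409 0.0302 0.0743] [0.0012 0.0002] [0.5 2.7 0.8] [ 0.1982 -0.0962 -0.0035] 0.01338050079618361
```

Scaled: 2 mm / 800 = 0.0025, 1.4 mm / 800 = 0.0018.

Request:
apply_moves(
  increments=[
    [[0, 0.0004, 0, 0.0009, 0, 0, 0], [0, 0.0004, 0, 0.0018, 0, 0, 0], [0, 0.0004, 0, 0.0025, 0, 0, 0], [0, 0.0004, 0, 0.0025, 0, 0, 0]],
  ],
)

```text
t: 10.52
tcp_pos: [0.541, 0.0302, 0.0739]
eef_rot: [0.001, 0.717, 0.697, 0.0]
ft_force: [-7.9, 0.1, 20.2]
gripper_width: 0.0135
finger_force: 50.0
```

```bash
python3 rd.py
```

```text
10.52 [0.541  0.0302 0.0739] [ 0.0012 -0.0009] [-7.9  0.1 20.2] [-0.1677  1.8406  0.0601] 0.013519408536439185
10.57 [0.541  0.0302 0.0739] [ 0.0012 -0.0009] [-8.   1.2 19.4] [-0.1513  1.8191 -0.0083] 0.013403429768260186
10.62 [0.541  0.0302 0.0739] [ 0.0013 -0.0009] [-8.8  0.6 19.4] [-0.1487  1.827  -0.0291] 0.013406754038447996
```

Scaled: -0.8 mm / 800 = -0.001, 0.4 degrees / 90 = 0.0044.

Request:
apply_moves(
  increments=[
    [[0, 0, 0, -0.001, 0.0022, 0, 0], [0, 0, 0, -0.001, 0.0044, 0, 0], [0, 0, 0, -0.001, 0.0044, 0, 0]],
  ],
)

```text
t: 10.92
tcp_pos: [0.5409, 0.0302, 0.074]
eef_rot: [-0.002, 0.717, 0.697, -0.002]
ft_force: [-5.2, 2.4, 11.6]
gripper_width: 0.0135
finger_force: 50.0
```

```bash
python3 rd.py
```

```text
10.92 [0.5409 0.0302 0.074 ] [-0.0062 -0.0004] [-5.2  2.4 11.6] [-0.0634  0.9149 -0.0387] 0.013510432819721519
10.97 [0.5408 0.0302 0.0739] [-0.0061 -0.0003] [-5.1  1.7 12.3] [-0.0434  0.8983 -0.0338] 0.013611790827631991
11.02 [0.5408 0.0302 0.074 ] [-0.006  -0.0003] [-4.7  1.6 11.5] [-0.1151  0.9095 -0.025 ] 0.013266829536197356
```

Scaled: -0.3 mm / 800 = -0.0004, 0.8 degrees / 90 = 0.0089.

Request:
apply_moves(
  increments=[
    [[0, 0, -0.0004, 0, 0.0033, 0, 0], [0, 0, -0.0004, 0, 0.0067, 0, 0], [0, 0, -0.0004, 0, 0.0089, 0, 0], [0, 0, -0.0004, 0, 0.0089, 0, 0]],
  ],
)

```text
t: 11.4
tcp_pos: [0.5406, 0.0303, 0.0739]
eef_rot: [-0.007, 0.717, 0.697, -0.007]
ft_force: [-5.8, 2.1, 11.3]
gripper_width: 0.0132
finger_force: 50.4
```

```bash
python3 rd.py
```

```text
11.4 [0.5406 0.0303 0.0739] [-0.0201  0.0002] [-5.8  2.1 11.3] [-0.0122  0.6941 -0.0288] 0.01315643424443486
11.45 [0.5406 0.0303 0.0739] [-0.0199  0.0002] [-5.5  1.2 11.3] [-0.0235  0.662  -0.0123] 0.013518876696885212
11.5 [0.5406 0.0302 0.0739] [-0.0197  0.0001] [-5.4  1.1 11.9] [-0.0073  0.6262  0.0002] 0.013831138666809649
```

Request:
apply_moves(
  increments=[
    [[0, 0, 0, 0, 0, 0, 0], [0, 0, 0, 0, 0, 0, 0], [0, 0, 0, 0, 0, 0, 0], [0, 0, 0, 0, 0, 0, 0]],
  ],
  grip_force=5,
)

```text
t: 11.88
tcp_pos: [0.5407, 0.0302, 0.0736]
eef_rot: [-0.007, 0.717, 0.697, -0.007]
ft_force: [-2.5, 1.2, 8.3]
gripper_width: 0.0141
finger_force: 5.0
```

```bash
python3 rd.py; python3 - <<'E'
from h import *
sc=vision.grab_frame("scene"); sd=vision.grab_frame("side"); cv2.imwrite("pics/s8.png",sc); cv2.imwrite("pics/d8.png",sd)
z=lambda i,k:cv2.resize(i,None,fx=k,fy=k,interpolation=cv2.INTER_CUBIC)
a=z(sc[205:305,235:335],4); b=z(sd[195:295,245:345],4); cv2.imwrite("pics/m8.png",np.hstack([a,b]))
E
```

```text
11.88 [0.5407 0.0302 0.0736] [-0.0197  0.0004] [-2.5  1.2  8.3] [ 0.252   0.4349 -0.0022] 0.014070596147414438
11.93 [0.5407 0.0302 0.0736] [-0.0197  0.0004] [-2.4  1.2  7.7] [ 0.2896  0.3946 -0.0394] 0.014253853206954556
11.98 [0.5406 0.0302 0.0736] [-0.0198  0.0004] [-2.6  1.4  8. ] [0.3119 0.4132 0.0018] 0.013991427472578123
```

View pics/m8.png

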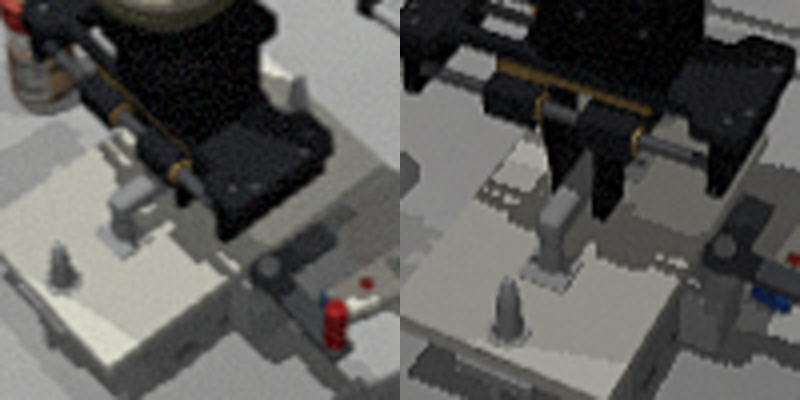

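Both crops show the plate lying on the mould, with both pins standing through the holes. I'll release and retract.

Request:
apply_moves(
  increments=[
    [[0.5, 0, 0, 0, 0, 0, 0], [0.5, 0, 0, 0, 0, 0, 0], [0.5, 0, 0, 0, 0, 0, 0], [0.5, 0, 0, 0, 0, 0, 0], [0.5, 0, 0, 0, 0, 0, 0], [0.5, 0, 0, 0, 0, 0, 0], [0.5, 0, 0, 0, 0, 0, 0], [0.5, 0, 0, 0, 0, 0, 0]],
  ],
)

```text
t: 12.8
tcp_pos: [0.5404, 0.0304, 0.073]
eef_rot: [-0.007, 0.717, 0.697, -0.007]
ft_force: [-0.1, -0.5, 0.2]
gripper_width: 0.0432
finger_force: 0.0
```

Scaled: -120 mm / 800 = -0.15, -100 mm / 800 = -0.125, -1.1 degrees / 90 = -0.0122.

Request:
apply_moves(
  increments=[
    [[0.5, 0, 0, -0.01, 0, 0, 0], [0.5, 0, 0, -0.025, 0, 0, 0], [0.5, 0, 0, -0.05, 0, 0, 0], [0.5, 0, 0, -0.075, 0, 0, 0], [0.5, 0, 0, -0.1, 0, 0, 0], [0.5, 0, 0, -0.125, 0, 0, 0], [0.5, 0, 0, -0.15, -0.0122, 0, 0], [0.5, 0, 0, -0.15, -0.0122, 0, 0]],
  ],
)

```text
t: 13.47
tcp_pos: [0.5448, 0.031, 0.1984]
eef_rot: [0.002, 0.717, 0.697, 0.002]
ft_force: [0.3, 0.5, 0.4]
gripper_width: 0.0435
finger_force: 0.0
```

```bash
python3 rd.py; python3 - <<'E'
from h import *
np.set_printoptions(precision=2,suppress=True)
p,r,s=pose(); im=vision.grab_frame("wrist"); cv2.imwrite("pics/w9.png",im)
hsv=cv2.cvtColor(im,cv2.COLOR_BGR2HSV); red=((hsv[...,0]<8)|(hsv[...,0]>172))&(hsv[...,1]>150)&(hsv[...,2]>60)
n,l,st,c=cv2.connectedComponentsWithStats(red.astype(np.uint8)); print([(st[i],c[i]) for i in range(1,n) if st[i,4]>30])
m=[.5409,.0284,-.029]
print("peg top pred for angles",[(k,wproj(mould(m,np.array([[-.077-.06*np.sin(k),-.06*np.cos(k),.1085]])),p,r)[0]) for k in(1.5,1.6,1.7)])
for n_ in("scene","side"):
    im=vision.grab_frame(n_); cv2.imwrite(f"pics/{n_}9.png",im); h=cv2.cvtColor(im,cv2.COLOR_BGR2HSV); red=((h[...,0]<8)|(h[...,0]>172))&(h[...,1]>150)&(h[...,2]>40)
    k,l,st,c=cv2.connectedComponentsWithStats(red.astype(np.uint8)); print(n_,[(st[i],c[i]) for i in range(1,k) if st[i,4]>15 and 230<c[i][0]<380])
    print("pred peg mid",[(a,proj(n_,mould(m,np.array([[-.077-.06*np.sin(a),-.06*np.cos(a),.0895]])))[0]) for a in(1.5,1.6,1.7)])
    g=cv2.GaussianBlur(cv2.cvtColor(im,cv2.COLOR_BGR2GRAY),(3,3),0)
    print("plate corners pred top z=60",proj(n_,mould(m,np.array([[a,b,.060] for a,b in((-.062,.108),(-.062,-.108),(.062,-.108),(.062,.108))]))))
    mk=((h[...,1]<45)&(h[...,2]>(185 if n_=="scene" else 150))).astype(np.uint8); k,l,st,c=cv2.connectedComponentsWithStats(mk)
E
```

```text
13.47 [0.5448 0.031  0.1984] [0.0069 0.0001] [0.3 0.5 0.4] [ 0.0111 -0.1944 -0.0606] 0.04346479616954843
13.52 [0.5441 0.0307 0.1964] [ 0.0043 -0.0002] [-0.3  0.7 -0.5] [-0.0743 -0.1243  0.0313] 0.04346059125517587
13.57 [0.5434 0.0304 0.1947] [ 0.0016 -0.0002] [ 0.4  0.4 -0.5] [ 0.0242 -0.0821  0.0068] 0.043563762659289386
[(array([115, 201,  31,  21, 395], dtype=int32), array([129.52, 210.83])), (array([ 424,  201,   59,   48, 1279], dtype=int32), array([449.98, 221.02]))]
peg top pred for angles [(1.5, array([122.75, 223.07])), (1.6, array([121.64, 216.43])), (1.7, array([121.22, 209.73]))]
scene [(array([235, 196,  17,  18, 137], dtype=int32), array([242.96, 206.36])), (array([316, 280,   6,  12,  60], dtype=int32), array([318.15, 285.58]))]
pred peg mid [(1.5, array([320.74, 284.93])), (1.6, array([318.81, 286.5 ])), (1.7, array([316.68, 287.89]))]
plate corners pred top z=60 [[261.13 297.99]
 [330.53 246.49]
 [296.96 216.15]
 [228.6  262.86]]
side [(array([223, 203,  19,  18, 208], dtype=int32), array([232.18, 213.02])), (array([350, 254,   9,  17, 102], dtype=int32), array([353.59, 262.18]))]
pred peg mid [(1.5, array([354.16, 259.63])), (1.6, array([353.22, 261.63])), (1.7, array([351.98, 263.54]))]
plate corners pred top z=60 [[295.42 295.07]
 [336.4  227.61]
 [288.18 211.26]
 [240.23 271.88]]
```

```bash
python3 - <<'E'
from h import *
m=[.5409,.0284,-.029]
for k in (1.62,0): print(k,mould(m,np.array([[-.077-.06*np.sin(k),-.06*np.cos(k),.079]])))
inc([.404,.0354,.165],toolrot(-.029))
E
```

```text
1.62 [[0.40411576 0.03532013 0.079     ]]
0 [[ 0.46219262 -0.02934208  0.079     ]]
shift mm [   1.2 -138.5   27.7] turn deg [-0.14 -0.01  0.02] t 13.77 q [ 0.39  0.23 -0.6   1.69  0.13  1.27 -0.27] w 0.0436 F [-0.  -0.3  0.1]
```

Scaled: -138.5 mm / 800 = -0.1731, -132 mm / 800 = -0.165.

Request:
apply_moves(
  increments=[
    [[0.6, 0, -0.025, 0, 0, 0, 0], [0.6, 0, -0.0625, 0, 0, 0, 0], [0.6, 0.0013, -0.1063, 0.01, 0, 0, 0], [0.6, 0.0013, -0.1438, 0.0225, 0, 0, 0], [0.6, 0.0013, -0.165, 0.0325, 0, 0, 0], [0.6, 0.0013, -0.1731, 0.035, 0, 0, 0], [0.6, 0.0013, -0.1731, 0.035, 0, 0, 0], [0.6, 0.0013, -0.1731, 0.035, 0, 0, 0]],
  ],
)

```text
t: 14.43
tcp_pos: [0.4052, 0.0352, 0.1656]
eef_rot: [-0.0, 0.717, 0.697, -0.0]
ft_force: [0.9, -0.3, 0.9]
gripper_width: 0.0521
finger_force: 0.0
```

```bash
python3 rd.py; python3 - <<'E'
from h import *
np.set_printoptions(precision=2,suppress=True)
p,r,s=pose(); im=vision.grab_frame("wrist"); cv2.imwrite("pics/w10.png",im)
hsv=cv2.cvtColor(im,cv2.COLOR_BGR2HSV); red=((hsv[...,0]<8)|(hsv[...,0]>172))&(hsv[...,1]>150)&(hsv[...,2]>60)
n,l,st,c=cv2.connectedComponentsWithStats(red.astype(np.uint8)); print([(st[i],c[i]) for i in range(1,n) if st[i,4]>30])
print(wproj([[.404,.0354,.1085],[.404,.0424,.1085],[.404,.0284,.1085],[.411,.0354,.1085]],p,r))
inc([.404,.0354,.079],toolrot(-.029))
E
```

```text
14.43 [0.4052 0.0352 0.1656] [-0.0002  0.0001] [ 0.9 -0.3  0.9] [-0.0091 -0.0912 -0.0419] 0.05207901628000768
14.48 [0.4056 0.0353 0.1657] [0.     0.0006] [0.7 0.8 0.3] [ 0.0127 -0.0951 -0.0078] 0.052158059101608936
14.53 [0.4057 0.0354 0.1656] [-0.0002  0.0009] [ 0.6 -1.  -0.4] [ 0.0227 -0.1319 -0.0064] 0.05225731887657289
[(array([274, 209,  15,  25, 259], dtype=int32), array([280.95, 222.07]))]
[[280.61 226.78]
 [280.34 218.08]
 [280.88 235.34]
 [289.68 226.54]]
shift mm [-0.2 -1.3 86.4] turn deg [-0.04 -0.06  0.03] t 14.63 q [ 0.46 -0.09 -0.62  2.04 -0.06  1.18 -0.16] w 0.0523 F [ 0.7 -0.2  0.2]
```

Request:
apply_moves(
  increments=[
    [[0.6, 0, -0.0013, 0.025, 0, 0, 0], [0.6, 0, -0.0013, 0.05, 0, 0, 0], [0.6, 0, -0.0013, 0.0725, 0, 0, 0], [0.6, 0, -0.0013, 0.09, 0, 0, 0], [0.6, 0, -0.0013, 0.1, 0, 0, 0], [0.6, 0, -0.0013, 0.1063, 0, 0, 0], [0.4, 0, -0.0013, 0.1063, 0, 0, 0], [0, 0, -0.0013, 0.1063, 0, 0, 0]],
  ],
  grip_force=8,
)

```text
t: 15.3
tcp_pos: [0.4038, 0.0354, 0.0806]
eef_rot: [-0.0, 0.717, 0.697, -0.0]
ft_force: [-0.6, -1.4, 0.3]
gripper_width: 0.0451
finger_force: 0.0
```

Request:
apply_moves(
  increments=[
    [[0, 0, 0, 0, 0, 0, 0], [0, 0, 0, 0, 0, 0, 0], [0, 0, 0, 0, 0, 0, 0], [0, 0, 0, 0, 0, 0, 0], [0, 0, 0, 0, 0, 0, 0], [0, 0, 0, 0, 0, 0, 0], [0, 0, 0, 0, 0, 0, 0]],
  ],
)

```text
t: 15.88
tcp_pos: [0.4037, 0.0352, 0.0804]
eef_rot: [-0.0, 0.717, 0.697, -0.0]
ft_force: [0.8, -0.4, 1.3]
gripper_width: 0.0132
finger_force: 8.0
```

```bash
python3 rd.py; python3 - <<'E'
import numpy as np
k0=1.62
for k in np.linspace(1.62,0,10)[1:]:
    print("tool x(y) %.1f tool y(x) %.1f"%(60*(-np.cos(k)+np.cos(k0)),60*(-np.sin(k)+np.sin(k0))))
E
```

```text
15.88 [0.4037 0.0352 0.0804] [-0.0002  0.    ] [ 0.8 -0.4  1.3] [-0.087  -0.3273  0.0282] 0.013203388716347542
15.93 [0.4036 0.0353 0.0804] [-0.0003  0.0001] [ 0.5 -0.2  1.2] [-0.0876 -0.3476  0.0388] 0.01331795506056659
15.98 [0.4037 0.0353 0.0804] [-0.0002  0.0001] [ 0.8 -0.9  1.3] [-0.123  -0.3604 -0.0009] 0.013870913291323962
tool x(y) -10.8 tool y(x) 0.4
tool x(y) -21.3 tool y(x) 2.8
tool x(y) -31.2 tool y(x) 7.0
tool x(y) -40.2 tool y(x) 12.9
tool x(y) -48.1 tool y(x) 20.4
tool x(y) -54.4 tool y(x) 29.1
tool x(y) -59.1 tool y(x) 38.8
tool x(y) -62.0 tool y(x) 49.2
tool x(y) -63.0 tool y(x) 59.9
```

Scaled: -40.2 mm / 800 = -0.0503, -31.2 mm / 800 = -0.039.

Request:
apply_moves(
  increments=[
    [[0, -0.0068, 0.0001, 0, 0, 0, 0], [0, -0.0135, 0.0005, 0, 0, 0, 0], [0, -0.0201, 0.0018, 0, 0, 0, 0], [0, -0.0266, 0.0035, 0, 0, 0, 0], [0, -0.033, 0.0059, 0, 0, 0, 0], [0, -0.039, 0.0088, 0, 0, 0, 0], [0, -0.0503, 0.0161, 0, 0, 0, 0], [0, -0.0503, 0.0161, 0, 0, 0, 0]],
  ],
)

```text
t: 16.7
tcp_pos: [0.4141, -0.0081, 0.0796]
eef_rot: [-0.001, 0.718, 0.696, -0.002]
ft_force: [-6.8, -4.1, 7.3]
gripper_width: 0.0132
finger_force: 8.2
```

```bash
python3 rd.py
```

```text
16.7 [ 0.4141 -0.0081  0.0796] [-0.0043 -0.0014] [-6.8 -4.1  7.3] [-0.879   1.1638  0.0498] 0.013168874707531652
16.75 [ 0.4138 -0.0076  0.0796] [-0.0045 -0.0014] [-6.2 -4.6  7. ] [-0.987   1.2897  0.0537] 0.013743285084435451
16.8 [ 0.4137 -0.0074  0.0797] [-0.0045 -0.0015] [-5.6 -4.4  8. ] [-1.0607  1.2499  0.0756] 0.013597471858097194
```

Scaled: -15.4 mm / 800 = -0.0193, -1.2 mm / 800 = -0.0015.

Request:
apply_moves(
  increments=[
    [[0, -0.0015, -0.0015, -0.0038, 0, 0, 0], [0, -0.0068, 0.0025, -0.0038, 0, 0, 0], [0, -0.0114, 0.0076, -0.0038, 0, 0, 0], [0, -0.0156, 0.0131, -0.0038, 0, 0, 0], [0, -0.0193, 0.0188, -0.0038, 0, 0, 0], [0, -0.0193, 0.0188, -0.0038, 0, 0, 0]],
  ],
)

```text
t: 17.35
tcp_pos: [0.4287, -0.0238, 0.0824]
eef_rot: [-0.001, 0.718, 0.696, -0.002]
ft_force: [-5.7, -7.9, -0.7]
gripper_width: 0.0133
finger_force: 8.0
```

```bash
python3 rd.py
```

```text
17.35 [ 0.4287 -0.0238  0.0824] [-0.0044 -0.0018] [-5.7 -7.9 -0.7] [-1.6142  1.0564  0.0399] 0.013277111760976786
17.4 [ 0.4286 -0.0237  0.0824] [-0.0043 -0.0018] [-4.5 -6.7 -1.4] [-1.6302  0.9568  0.0115] 0.013541262066397306
17.45 [ 0.4284 -0.0236  0.0824] [-0.0043 -0.0019] [-4.5 -8.  -1.9] [-1.7009  0.9882  0.0235] 0.01363374291834361
```

Scaled: 21 mm / 800 = 0.0263, 9.5 mm / 800 = 0.0119.

Request:
apply_moves(
  increments=[
    [[0, -0.0031, 0, 0, 0, 0, 0], [0, -0.0065, 0.0063, 0, 0, 0, 0], [0, -0.0095, 0.0119, 0, 0, 0, 0], [0, -0.012, 0.0188, 0, 0, 0, 0], [0, -0.0138, 0.0263, 0, 0, 0, 0], [0, -0.0138, 0.0263, 0, 0, 0, 0]],
  ],
)

```text
t: 18.0
tcp_pos: [0.4516, -0.0336, 0.0831]
eef_rot: [-0.0, 0.717, 0.697, -0.0]
ft_force: [-1.1, -5.3, -4.7]
gripper_width: 0.0135
finger_force: 8.0
```

```bash
python3 rd.py
```

```text
18.0 [ 0.4516 -0.0336  0.0831] [-0.0002 -0.0001] [-1.1 -5.3 -4.7] [-1.3929  0.1696  0.0171] 0.013504151599859184
18.05 [ 0.4513 -0.0335  0.0831] [-0.0002 -0.0002] [-0.5 -5.8 -4.2] [-1.3563  0.0864  0.0139] 0.013744559548794309
18.1 [ 0.4511 -0.0335  0.0831] [-0.0002 -0.0004] [ 0.1 -5.6 -4.4] [-1.3723  0.0709  0.0552] 0.013813411566285138
```

Scaled: 12 mm / 800 = 0.015, 9 mm / 800 = 0.0113.

Request:
apply_moves(
  increments=[
    [[0, -0.0025, 0.0038, -0.0006, 0, 0, 0], [0, -0.0031, 0.0075, -0.0006, 0, 0, 0], [0, -0.0035, 0.0113, -0.0006, 0, 0, 0], [0, -0.0038, 0.015, -0.0006, 0, 0, 0], [0, -0.0038, 0.015, -0.0006, 0, 0, 0]],
  ],
)

```text
t: 18.57
tcp_pos: [0.4617, -0.0358, 0.0834]
eef_rot: [-0.001, 0.717, 0.697, -0.001]
ft_force: [-6.8, 0.3, -1.3]
gripper_width: 0.0137
finger_force: 8.0
```

```bash
python3 rd.py
```

```text
18.57 [ 0.4617 -0.0358  0.0834] [-0.0035  0.0004] [-6.8  0.3 -1.3] [-0.0691  1.5117 -0.0278] 0.013749243892371987
18.62 [ 0.4616 -0.0358  0.0834] [-0.0033  0.0004] [-6.2 -0.6 -1.8] [0.0348 1.3027 0.0471] 0.013380613166759654
18.67 [ 0.4617 -0.0358  0.0834] [-0.003   0.0003] [-5.4  1.1 -3. ] [0.0793 1.2276 0.0231] 0.013589876685937238
```

Scaled: 3 mm / 800 = 0.0038, 1.5 mm / 800 = 0.0019.

Request:
apply_moves(
  increments=[
    [[0, 0, 0.0019, 0, 0, 0, 0], [0, 0, 0.0038, 0, 0, 0, 0], [0, 0, 0.0038, 0, 0, 0, 0]],
  ],
)

```text
t: 18.97
tcp_pos: [0.4628, -0.0359, 0.0831]
eef_rot: [-0.003, 0.717, 0.697, -0.003]
ft_force: [-16.3, 0.4, 5.0]
gripper_width: 0.0154
finger_force: 8.0
```

```bash
python3 rd.py
```

```text
18.97 [ 0.4628 -0.0359  0.0831] [-0.0072  0.    ] [-16.3   0.4   5. ] [0.1556 3.4601 0.1093] 0.01540916784663753
19.02 [ 0.4628 -0.0359  0.0831] [-0.0072  0.    ] [-16.1   0.5   6.4] [0.192  3.493  0.1185] 0.015513260176287442
19.07 [ 0.4627 -0.0359  0.083 ] [-0.0073  0.    ] [-17.    1.3   5.8] [0.1385 3.4475 0.054 ] 0.014977461563542842
```

Request:
apply_moves(
  increments=[
    [[0.4, 0, 0, 0, 0, 0, 0], [0.4, 0, 0, 0, 0, 0, 0], [0.4, 0, 0, 0, 0, 0, 0], [0.4, 0, 0, 0, 0, 0, 0], [0.4, 0, 0, 0, 0, 0, 0], [0.4, 0, 0, 0, 0, 0, 0]],
  ],
)

```text
t: 19.62
tcp_pos: [0.4659, -0.0361, 0.084]
eef_rot: [0.0, 0.717, 0.697, 0.0]
ft_force: [-0.3, 0.6, 0.3]
gripper_width: 0.0339
finger_force: 0.0
```

Scaled: -150 mm / 800 = -0.1875, -120 mm / 800 = -0.15.

Request:
apply_moves(
  increments=[
    [[0.4, 0, 0, -0.0125, 0, 0, 0], [0.4, 0, 0, -0.0375, 0, 0, 0], [0.4, 0, 0, -0.0688, 0, 0, 0], [0.4, 0, 0, -0.1063, 0, 0, 0], [0.4, 0, 0, -0.15, 0, 0, 0], [0.4, 0, 0, -0.1875, 0, 0, 0], [0.4, -0.0375, 0, -0.1875, 0, 0, 0], [0.4, -0.075, 0, -0.1875, 0, 0, 0]],
  ],
)

```text
t: 20.28
tcp_pos: [0.4651, -0.0956, 0.2369]
eef_rot: [0.002, 0.716, 0.698, 0.001]
ft_force: [-0.1, -0.2, -0.2]
gripper_width: 0.0348
finger_force: 0.0
```

Scaled: -160 mm / 800 = -0.2, -120 mm / 800 = -0.15.

Request:
apply_moves(
  increments=[
    [[0.4, -0.05, 0, 0, 0, 0, 0], [0.4, -0.1, 0, 0, 0, 0, 0], [0.4, -0.15, 0, 0, 0, 0, 0], [0.4, -0.2, 0, 0, 0, 0, 0], [0.4, -0.2, 0, 0, 0, 0, 0]],
  ],
)

```text
t: 20.7
tcp_pos: [0.4567, -0.2645, 0.2339]
eef_rot: [0.0, 0.721, 0.693, -0.001]
ft_force: [-1.7, 0.3, -0.8]
gripper_width: 0.0349
finger_force: 0.0
```

```bash
python3 rd.py; python3 - <<'E'
from h import *
np.set_printoptions(precision=2,suppress=True)
m=[.5409,.0284,-.029]
for n_ in("scene","side"):
    im=vision.grab_frame(n_); cv2.imwrite(f"pics/{n_}11.png",im); h=cv2.cvtColor(im,cv2.COLOR_BGR2HSV); red=((h[...,0]<8)|(h[...,0]>172))&(h[...,1]>150)&(h[...,2]>40)
    k,l,st,c=cv2.connectedComponentsWithStats(red.astype(np.uint8)); print(n_,[(st[i],c[i]) for i in range(1,k) if st[i,4]>15 and 230<c[i][0]<380])
    print("pred peg mid",[(a,proj(n_,mould(m,np.array([[-.077-.06*np.sin(a),-.06*np.cos(a),.0895]])))[0]) for a in(0,.1,.2,.3)])
    # plate outline: convex quad of the light plate at the mould
    s=h[...,1]; v=h[...,2]; pc=proj(n_,mould(m,np.array([[.03,.085,.060]])))[0]; u,w=np.round(pc).astype(int); 
    for a in (-.04,.0,.04):   # edge profile across the y=+108 end, in metres beyond the plate centre
        t=np.arange(.098,.120,.001); P=proj(n_,mould(m,np.c_[np.full_like(t,a),t,np.full_like(t,.060)])).astype(np.float32)
        q=cv2.remap(cv2.GaussianBlur(cv2.cvtColor(im,cv2.COLOR_BGR2GRAY),(3,3),0),P[:,:1],P[:,1:],cv2.INTER_LINEAR).ravel(); print("y-end at x",a,q)
    for b in (-.085,.03,.085):
        t=np.arange(-.054,-.074,-.001); P=proj(n_,mould(m,np.c_[t,np.full_like(t,b),np.full_like(t,.060)])).astype(np.float32)
        q=cv2.remap(cv2.GaussianBlur(cv2.cvtColor(im,cv2.COLOR_BGR2GRAY),(3,3),0),P[:,:1],P[:,1:],cv2.INTER_LINEAR).ravel(); print("front at y",b,q)
E
```

```text
20.7 [ 0.4567 -0.2645  0.2339] [-0.0015 -0.0023] [-1.7  0.3 -0.8] [-0.0235 -0.0694 -0.0008] 0.03493487722428518
20.75 [ 0.4578 -0.2603  0.2339] [-0.0012 -0.0003] [-0.   0.4  0.3] [ 0.0639 -0.099   0.0368] 0.034918850492127375
20.8 [ 0.4587 -0.2574  0.234 ] [-0.0007  0.0006] [0.1 0.8 0.2] [ 0.0867 -0.1304 -0.0187] 0.034746272524180784
scene [(array([235, 196,  17,  18, 141], dtype=int32), array([243.11, 206.28])), (array([319, 248,   5,  12,  47], dtype=int32), array([321.15, 253.51]))]
pred peg mid [(0, array([320.79, 254.36])), (0.1, array([322.45, 256.06])), (0.2, array([323.91, 257.89])), (0.3, array([325.16, 259.83]))]
y-end at x -0.04 [200 200 199 197 193 182 166 149 128 111  96  86  79  76  75  75  75  77
  81  87  98 110]
y-end at x 0.0 [150 160 170 175 176 173 164 150 137 126 118 113 110 108 107 112 118 126
 133 138 141 142]
y-end at x 0.04 [197 197 196 192 187 177 164 149 137 129 124 125 131 136 139 141 142 143
 142 142 142 142]
front at y -0.085 [73 72 70 67 64 60 57 57 57 58 60 63 65 67 67 67 67 67 67 67]
front at y 0.03 [199 196 192 185 168 151 133 116 103  90  81  77  73
[... 345 characters left out ...]
.78, 234.01])), (0.2, array([341.24, 235.16])), (0.3, array([343.56, 236.47]))]
y-end at x -0.04 [149 149 149 149 149 148 143 136 126 114 101  91  86  82  80  77  74  69
  64  59  57  55]
y-end at x 0.0 [ 95 102 109 117 124 130 135 134 124 112  99  91  84  82  84  86  89  91
  92  88  84  78]
y-end at x 0.04 [149 149 149 149 149 148 143 137 128 116 103  94  88  84  85  89  93  98
 103 107 110 112]
front at y -0.085 [149 149 149 150 150 148 145 132 113  93  69  47  36  29  26  27  29  29
  30  29]
front at y 0.03 [149 149 149 150 149 148 144 132 119 101  81  70  63  62  64  65  68  70
  72  72]
front at y 0.085 [149 149 149 149 149 149 146 139 123 105  87  71  63  58  55  53  52  51
  49  46]
```

Keeper is at its stop in both cameras, the plate edges match a flush pose along the front and left sides, the jar hasn't moved, and the robot is clear. I'm handing in.

```bash
python3 -c "
from bench import order; print(order.close_job())"
```

```text
the job is handed in; nothing more can be done
None
```

I handed the job in: the top plate is on the mould over both pins and looks flush in the camera checks, the keeper is swung in to its stop, and the portion was left in the mould; no verdict came back.

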